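# Set the pasta sheeter's roller gap by flicking its thumbwheel

### The job

Set the roller gap of the pasta sheeter for the next dough: with a fingertip, flick the top edge of the lobed orange thumbwheel towards the far side of the machine, click by click, until the red pointer on the scale stands at the green clip. Do not let it run a click past the green clip, leave the loose things on the bench where they lie, and finish with the hand clear.

Things in the scene. Friction and masses are not known exactly. Their poses are not given: they have to be found in the camera images.
- sheeter: Pasta sheeter fixed to the bench: chrome two-roller machine, 440 mm long (its y, along the rollers), 165 mm high, its dough slide on the near side 205 mm. Origin: middle of its underside; x points to its far side, z up. At its -y end a white gearcase with a flat top 152 mm above the bench, out of which the thumbwheel stands.
- wheel_axle (a point): Axle centre of the gap thumbwheel, 140 mm above the bench; axes as the sheeter's, y along the axle. Wheel: orange disc of 57 mm, 15 mm wide over all (along y), with 8 round black lobes of 9 mm, 45 degrees apart, 80 mm over the lobes. At rest in a click, a gap is at the very top and a lobe 22.5 degrees to either side (lobe centres 14 mm to +x and -x, 33 mm up).
- wheel_top (a point): Top of the wheel's outer circle, 40 mm above the axle, same axes; does not turn. A fingertip under 25 mm along x, its end 6 to 9 mm below this point, swept level in +x from 35 mm before (its leading side) to 15 mm past this point, then lifted, takes one lobe over: one click. Room along y from the wheel's middle: 32 mm to the cheek of the rollers (165 mm high) at +y; open at -y.
- gap_wheel (a joint): Angle of the thumbwheel, rad; setting n (0 to 7) is n x 0.785. It starts at 0, the widest gap (first tick), and grows as the wheel's top goes to the sheeter's +x (far side). A click takes about 3 to 5 N at the rim, most at its start; past half-way the wheel snaps on into the next click by itself, and stays.
- pointer_tip (a point): Tip of the red pointer on the black scale on the gearcase's top, 43 mm to the -y side of the wheel's middle plane. Geared to the wheel: it goes 14 mm in the sheeter's +x per click, from one white tick to the next. It lies too flat to be pushed.
- green_clip: Green clip, 8 x 20 mm, 4 mm high, fixed on the outer edge of the scale at a tick (setting 2, 4 or 5): the wanted setting. Origin: its middle, on the gearcase's top. The pointer stands at it when both have the same x in the sheeter's axes. A yellow and a blue clip, for other pasta, are on the other two of these ticks.
- flour_shaker: Bystander: steel flour shaker, upright, 66 mm wide, 102 mm tall, beside the gearcase. Origin: under its middle, on the bench.
- pasta_cutter: Bystander: hand pasta cutter lying down: turned wooden handle, 38 mm brass wheel, 150 mm long over all. Origin: under its middle, on the bench.
- bench_scraper: Bystander: bench scraper lying flat: 90 x 120 mm steel blade with a dark wooden grip. Origin: under its middle, on the bench.
- mixing_bowl: Bystander: steel mixing bowl, 140 mm wide, 65 mm tall. Origin: under its middle, on the bench.
- flour_scoop: Bystander: aluminium flour scoop lying down, 190 mm long, 38 mm tall. Origin: under its middle, on the bench.
- flour_brush: Bystander: flour brush lying in front of the gearcase. Origin: under its middle, on the bench.

How it is judged:
By the outcome, as a careful person would: the job done as asked, in the order asked, and still so for the second after the job is handed in, with the robot touching nothing.
It also fails if it takes over 48 s, if anything falls off the work surface, if the arm or the gripper's body presses on something with over 40 N, if the wrist force passes 120 N, or if a joint passes its speed limit or range.

### The arm

A 6-joint arm with a two-finger parallel gripper is mounted at the origin on the work surface. World frame = base frame: x ahead of the robot, y to its left, z up, the work surface at z = 0. Lengths are in m, angles in rad, forces in N, time in s.
With the tool pointing down it reaches from about 0.3 to 0.875 m from the base axis. Payload 6.4 kg.
Tool frame: the origin (TCP) lies on the front face of the gripper's body, between the roots of the fingers; the fingertips stand 73 mm ahead of it and the grasp point (between the pads) lies ctrl.pinch_z ahead of it (ctrl.pinch_z is the distance from the TCP to the grasp point, in m); z points along the fingers, x is the direction in which the jaws open and shut, and the axes are right-handed (so a half turn about z gives the same grasp; the last joint's range is limited). The gripper opens to 85 mm and grips with 20 to 120 N. Pads are 22 mm wide; open, the fingers measure 114 mm over their backs; the gripper's body (76 mm by 85 mm) begins 54 mm behind the grasp point. The pads swing forward as they close: fully open they stand 13 mm farther back than shut.
Start: joints at [-1.424, 0.181, 1.607, -0, 1.354, -0.206], TCP at [0.199, -0.54, 0.304] pointing down, gripper open.
Joint ranges: [-2.99, 2.99], [-0.89, 2.07], [0.3, 2.58], [-1.14, 4.28], [0, 2.63], [-3.12, 3.12]. Speed limits (rad/s): [2.57, 2.57, 3.01, 3.14, 3.14, 3.14].

### API

Orientations are given as a unit quaternion [w, x, y, z].
In Python, from bench import ctrl gives the robot as it stands.
- The arm moves only by the tool move_arm, never from a script. Its argument "rows" is text: rows parted by semicolons, each of 7 numbers parted by spaces: the shift along the tool's x, y, z in cm, then the turn, a rotation vector about the tool's x, y, z in degrees, then the opening, from 0 (shut) to 1 (fully open). In form: x y z rx ry rz grip; .... A call has 1 to 20 rows; each row shifts and turns the commanded pose from where the row before left it, along the tool's axes as they then stand; what a row does not reach is not made up. A row lasts 1/10 s, in which the tool goes at most 50 mm and 8.59 degrees, less where a joint would pass 70% of its speed; a pose out of reach is approached as far as the arm can. A call with a gripper value outside its range is refused whole. The fingers move at their own pace and stop on an object; the grip force is fixed at half the most. Time passes only in rows, so rows that do not move let the fingers close. It gives the time, the measured TCP pose, the force and the opening at its end, in the units of the state.
- ctrl.get_obs(): the state, without advancing time (a new reading comes with each control period).
- ctrl.camera(name): name is "scene" or "top" or "wrist"; returns a dict with "color" (400x640x3 uint8, blue, green, red), "fx", "fy", "cx", "cy" (pixels), "k1" (the pictures are not rectified: a ray, as slopes to the right and down, at radius r is drawn at 1 + k1 r^2 times it, then the intrinsics apply), "rvec" (rotation vector, rad) and "tvec" (3), from world to camera coordinates, as OpenCV has them. Camera axes: x right, y down, z forward; pixel columns grow to the right and rows downward; lengths in m; the calibration is good to about 2 mm. A picture is of the moment at which its call begins. There is no depth.
- ctrl.hand_in(): hands the job in, once; it reports no verdict.
Trained networks look in the newest picture that a camera, given by its name, has taken for a name from the list of things; names that differ only in an ending like _2 or _b are one class to them, and where a whole thing is asked for, a point or a joint stands for the part that bears it (a point fixed in the world has none). Each returns a list of dicts, best first, with "confidence" (0 to 1); they miss things now and then, are a little off and sometimes report something else, mostly with a low value. They report only what shows in the picture. A call takes as long as a camera call.
- ctrl.look_for(camera, query): "bbox" ([left, top, right, bottom] in pixels, round what is visible of it).
- ctrl.trace(camera, query): "region" (400x640 bool, what is visible of it) and "bbox" ([left, top, right, bottom] in pixels, round what is visible of it).
The state is a dict: "time_s": time; "q": joint angles; "dq": joint speeds; "joint_efforts": joint torques, N m; "eef_pos": TCP position; "eef_rot": TCP orientation; "wrist_force": force on the tool from outside, world axes, zero at the start; "torque": the same for the moment, N m; "opening": opening from 0.0 (shut) to 1.0 (fully open).
Only numpy, scipy, OpenCV 4.12 (cv2) and the standard library are available. Lean on these libraries where they do the work, as an engineer would, in place of code of your own. Each camera call takes 0.05 s, during which the arm holds its last target.

## Working session

There is one attempt and no reset: what is moved stays moved. The work goes in short steps, Python scripts to look and compute and a tool call to move; the robot and the scene stay as the last step left them, time stands still between calls to the robot, and variables do not carry over. Pictures are saved under pics/ and viewed, and the job is handed in when it is done.

Besides the shell and the picture viewer there is one more tool, called after "Call:" as name(argument=value, ...) on one line, values as JSON. move_arm: Moves the arm, as the interface text tells. Its arguments: {"type":"object","properties":{"rows":{"type":"string"}},"required":["rows"]}

```bash
mkdir -p pics; ls
cat > h.py <<'E'
import numpy as np,cv2
from bench import ctrl
def snap(n,f):
    c=ctrl.camera(n); cv2.imwrite('pics/'+f,c['color']); return c
def ray(c,u,v):
    x=(u-c['cx'])/c['fx'];y=(v-c['cy'])/c['fy']
    a,b=x,y
    for _ in range(30):
        s=1+c['k1']*(a*a+b*b);a,b=x/s,y/s
    R=cv2.Rodrigues(np.array(c['rvec'],float))[0]
    o=-R.T@np.array(c['tvec'],float).ravel()
    return o,R.T@np.array([a,b,1.])
def atz(c,u,v,z):
    o,d=ray(c,u,v);return o+d*(z-o[2])/d[2]
def proj(c,P):
    R=cv2.Rodrigues(np.array(c['rvec'],float))[0]
    p=R@np.array(P,float)+np.array(c['tvec'],float).ravel()
    a,b=p[:2]/p[2];s=1+c['k1']*(a*a+b*b)
    return np.array([c['fx']*a*s+c['cx'],c['fy']*b*s+c['cy']])
E
python3 - <<'E'
from h import *
for n in ['scene','top','wrist']:
    c=snap(n,n+'0.png'); o,_=ray(c,320,200); print(n,o,c['fx'],c['k1'])
    for q in ['sheeter','gap_wheel','pointer_tip','green_clip','flour_shaker','wheel_axle','flour_brush']:
        for r in ctrl.look_for(n,q)[:2]: print(' ',q,np.round(r['bbox']),round(r['confidence'],2))
print(ctrl.get_obs(),ctrl.pinch_z)
E
```

```text
pics
scene [1.23013306 0.47092942 1.1634181 ] 414.3272915471752 0.009805177592325
  sheeter [284. 191. 432. 316.] 0.9
  flour_shaker [271. 211. 288. 238.] 0.85
  wheel_axle [282. 186. 433. 314.] 0.58
top [0.27226202 0.01775335 1.54139935] 450.1234172534592 0.016802896795751854
  sheeter [205. 153. 348. 222.] 0.79
  gap_wheel [322. 172. 329. 196.] 0.56
  flour_shaker [344. 172. 372. 197.] 0.84
  wheel_axle [203. 158. 347. 222.] 0.95
  flour_brush [319. 208. 352. 255.] 0.77
wrist [ 0.26203986 -0.51621688  0.37369146] 306.9384751430127 -0.02929836144760458
{'time_s': 1.2, 'q': array([-1.42432173e+00,  1.80786113e-01,  1.60702969e+00,  5.01826702e-06,
        1.35383617e+00, -2.06307906e-01]), 'dq': array([ 0.00218436,  0.0022178 , -0.00048404,  0.00022205, -0.00027866,
        0.00069466]), 'joint_efforts': array([ 4.59632083e-04, -4.44849157e+01, -3.51682520e+01, -1.33601466e-04,
        7.28933464e-04,  8.85649229e-06]), 'eef_pos': array([ 0.19868075, -0.53957702,  0.30388191]), 'eef_rot': array([-2.32680059e-05,  8.20216211e-01, -5.72053639e-01, -1.85497933e-05]), 'wrist_force': array([-0.66566815,  0.84888261, -0.38706562]), 'torque': array([-0.058113  ,  0.01737614,  0.01996317]), 'opening': 1.0020545324699426} 0.0539
```

Run:
```python
import cv2
t=cv2.imread('pics/top0.png'); cv2.imwrite('pics/topz.png',cv2.resize(t[130:280,190:390],None,fx=4,fy=4,interpolation=2))
t=cv2.imread('pics/scene0.png'); cv2.imwrite('pics/scenez.png',cv2.resize(t[170:330,250:450],None,fx=4,fy=3.75,interpolation=2))
```

```text
(no output)
```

View pics/topz.png

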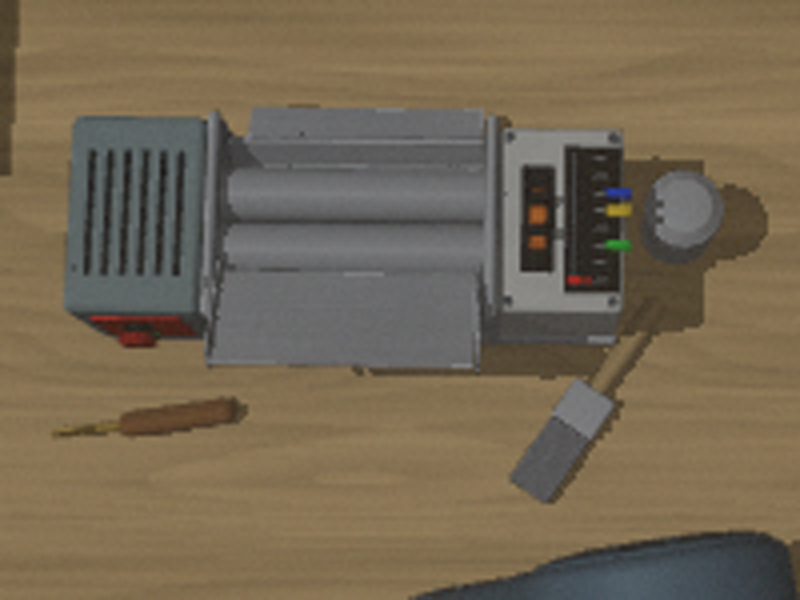

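View pics/scenez.png

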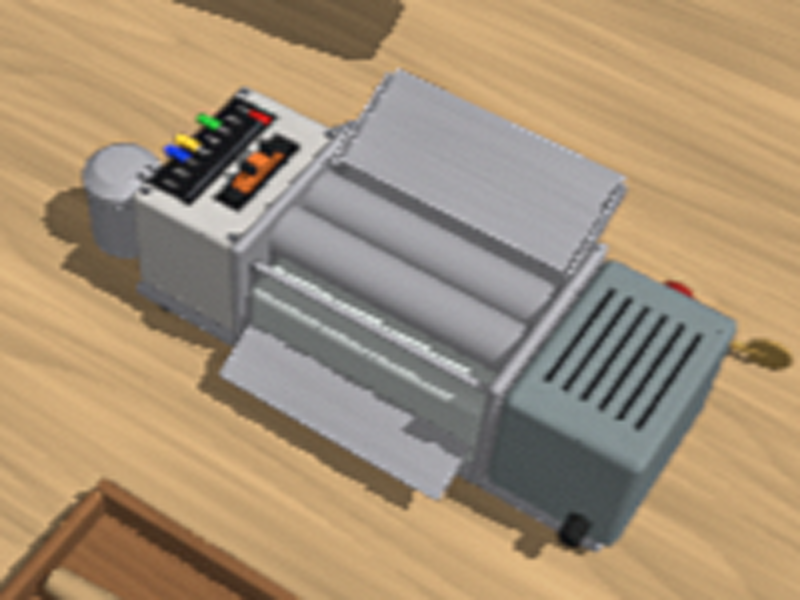

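View pics/top0.png

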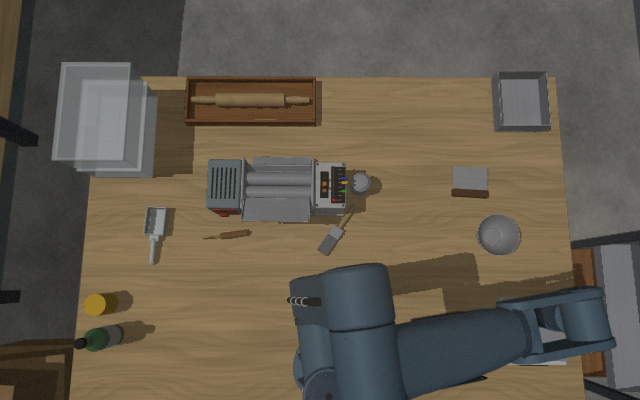

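View pics/wrist0.png

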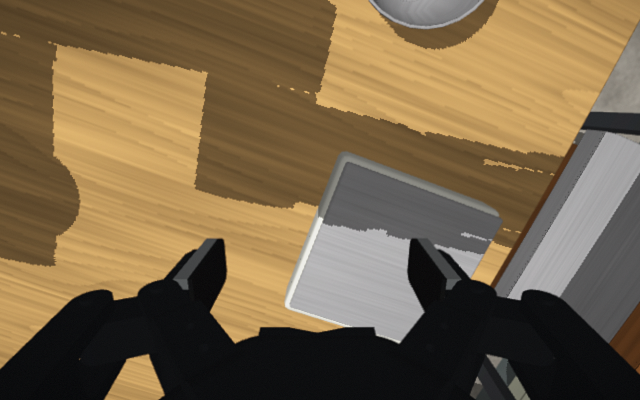

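```bash
cat > m.py <<'E'
from h import *
import pickle
E
python3 - <<'E'
from h import *
ct=ctrl.camera('top');cs=ctrl.camera('scene')
import pickle;pickle.dump((ct,cs),open('cams.pkl','wb'))
T=lambda x,y:(190+(x+.5)/4-.5,130+(y+.5)/4-.5)
S=lambda x,y:(250+(x+.5)/4-.5,170+(y+.5)/3.75-.5)
for n,p,z in [('corner far-in',(503,130),.152),('far out',(622,131),.152),('near out',(621,310),.152),('near in',(502,308),.152),('slot farL',(522,166),.152),('slot farR',(554,166),.152),('slot nearL',(521,271),.152),('slot nearR',(553,271),.152),('green',(619,245),.154),('red',(580,280),.153),('lobe gap mid',(538,227),.17),('slide near L',(207,366),.205),('slide near R',(475,370),.205),('motor far L',(75,117),.165)]:
    print('T',n,np.round(atz(ct,*T(*p),z),4))
for n,p,z in [('near out',(244,90),.152),('far out',(138,192),.152),('far in',(235,240),.152),('near in',(330,130),.152),('slot nearout',(276,138),.152),('slot nearin',(299,150),.152),('slot farin',(238,208),.152),('slot farout',(216,197),.152),('green',(209,122),.154),('red',(259,117),.153),('wheelmid',(258,168),.165)]:
    print('S',n,np.round(atz(cs,*S(*p),z),4))
E
```

```text
T corner far-in [0.6457 0.0357 0.152 ]
T far out [ 0.645  -0.0589  0.152 ]
T near out [ 0.5007 -0.0571  0.152 ]
T near in [0.5022 0.036  0.152 ]
T slot farL [0.6163 0.0206 0.152 ]
T slot farR [ 0.6163 -0.0048  0.152 ]
T slot nearL [0.5316 0.0212 0.152 ]
T slot nearR [ 0.5317 -0.0039  0.152 ]
T green [ 0.5521 -0.0558  0.154 ]
T red [ 0.5243 -0.0251  0.153 ]
T lobe gap mid [0.5631 0.008  0.17  ]
T slide near L [0.4491 0.2558 0.205 ]
T slide near R [0.4464 0.0553 0.205 ]
T motor far L [0.6521 0.3731 0.165 ]
S near out [ 0.5046 -0.0506  0.152 ]
S far out [ 0.6424 -0.0537  0.152 ]
S far in [0.6398 0.0359 0.152 ]
S near in [0.5029 0.0318 0.152 ]
S slot nearout [0.5346 0.0014 0.152 ]
S slot nearin [0.5351 0.0237 0.152 ]
S slot farin [0.6123 0.0192 0.152 ]
S slot farout [ 0.6126 -0.0012  0.152 ]
S green [ 0.5516 -0.0517  0.154 ]
S red [ 0.5237 -0.0225  0.153 ]
S wheelmid [0.5778 0.014  0.165 ]
```

Call:
move_arm(rows="0 0 0 0 0 6.9 0; 0 0 0 0 0 6.9 0; 0 0 0 0 0 6.9 0; -3.9 -2.2 0 0 0 0 0; -3.9 -2.2 0 0 0 0 0; -3.9 -2.2 0 0 0 0 0; -3.9 -2.2 0 0 0 0 0; -3.9 -2.2 0 0 0 0 0; -3.9 -2.2 0 0 0 0 0; -3.9 -2.2 0 0 0 0 0; -3.9 -2.2 0 0 0 0 0; -3.9 -2.2 0 0 0 0 0; -3.9 -2.2 0 0 0 0 0; -3.9 -2.2 0 0 0 0 0; -3.9 -2.2 0 0 0 0 0; -3.9 -2.2 0 0 0 0 0; -3.9 -2.2 0 0 0 0 0; 0 0 0 0 0 0 0")

```text
time_s: 3.1
eef_pos: [0.5128, 0.008, 0.304]
eef_rot: [0.001, -0.706, 0.708, 0.0]
wrist_force: [0.4, -0.6, -0.0]
opening: 0.003
```

Run:
```python
from h import *
o=ctrl.get_obs();print(o['time_s'],o['eef_pos'],o['opening'],o['wrist_force'])
R=cv2.Rodrigues
from scipy.spatial.transform import Rotation as Ro
q=o['eef_rot'];M=Ro.from_quat([q[1],q[2],q[3],q[0]]).as_matrix();print(M.round(3))
cs=snap('scene','scene1.png');cw=snap('wrist','wrist1.png')
tip=o['eef_pos']+.073*M[:,2];print(tip,proj(cs,tip),proj(cw,tip))
t=cs['color'];cv2.imwrite('pics/scene1z.png',cv2.resize(t[110:260,220:370],None,fx=4,fy=4,interpolation=2))
```

```text
3.1 [0.51281093 0.00803018 0.30403962] 0.0026241724529522765 [ 0.3954066  -0.59164634 -0.03975768]
[[-0.003 -1.     0.001]
 [-1.     0.003  0.001]
 [-0.001 -0.001 -1.   ]]
[0.51289773 0.0081366  0.23103975] [324.57756552 186.32991825] [312.82104532 241.33965951]
```

View pics/scene1z.png

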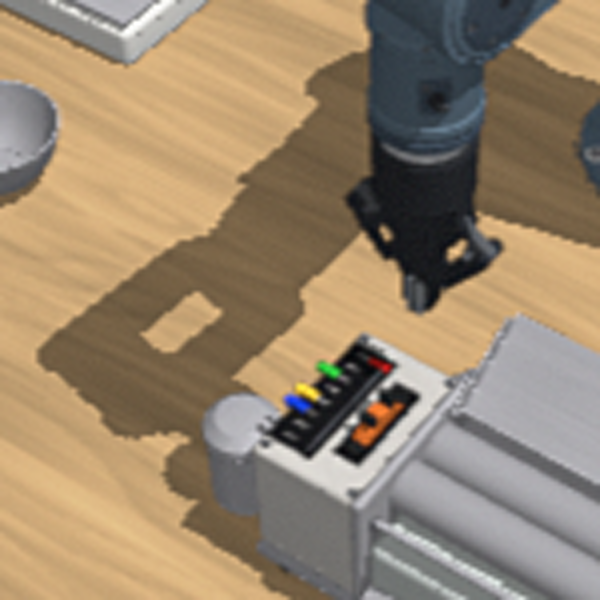

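View pics/wrist1.png

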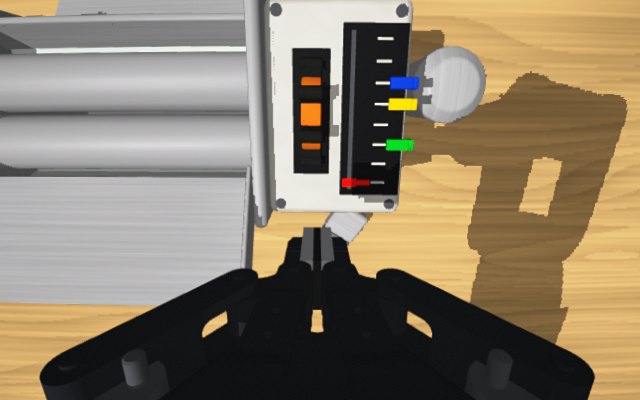

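Run:
```python
from h import *
cw=ctrl.camera('wrist')
for n,p,z in [('slotFL',(293,48),.152),('slotFR',(330,48),.152),('slotNL',(293,173),.152),('slotNR',(330,173),.152),('gapmid',(311,114),.1685),('red',(349,183),.153),('green',(400,145),.156),('cornerFR',(411,0),.152),('cornerNR',(404,212),.152),('cheek',(262,228),.165),('slideR',(247,300),.2)]:
    print(n,atz(cw,*p,z).round(4))
for q in ['gap_wheel','pointer_tip','green_clip']: print(q,[(r['bbox'],r['confidence']) for r in ctrl.look_for('wrist',q)[:2]])
```

```text
slotFL [0.6157 0.0202 0.152 ]
slotFR [ 0.6156 -0.0045  0.152 ]
slotNL [0.5304 0.0223 0.152 ]
slotNR [ 0.5303 -0.005   0.152 ]
gapmid [0.5732 0.0083 0.1685]
red [ 0.5229 -0.0191  0.153 ]
green [ 0.5512 -0.0543  0.156 ]
cornerFR [ 0.6445 -0.0567  0.152 ]
cornerNR [ 0.4995 -0.0619  0.152 ]
cheek [0.4923 0.045  0.165 ]
slideR [0.456  0.0508 0.2   ]
gap_wheel [([296.1, 56.0, 317.7, 165.6], 0.56)]
pointer_tip [([342.9, 180.4, 366.3, 188.8], 0.47)]
green_clip [([382.7, 137.6, 410.0, 150.4], 0.81)]
```

Call:
move_arm(rows="0 -0.6 1.5 0 0 0 0; 0 -0.6 1.5 0 0 0 0; 0 0 1.5 0 0 0 0; 0 0 1 0 0 0 0; 0 0 0.35 0 0 0 0; 0 0 0 0 0 0 0")

```text
time_s: 4.0
eef_pos: [0.523, 0.0034, 0.2448]
eef_rot: [-0.0, -0.704, 0.71, 0.001]
wrist_force: [0.2, 0.3, 0.2]
opening: 0.003
```

Run:
```python
from h import *
o=ctrl.get_obs();print(o['time_s'],o['eef_pos'],o['opening'],o['wrist_force'])
cs=snap('scene','scene2.png');cw=snap('wrist','wrist2.png')
cv2.imwrite('pics/scene2z.png',cv2.resize(cs['color'][140:240,260:360],None,fx=6,fy=6,interpolation=2))
```

```text
4.0 [0.52298523 0.00341678 0.2447764 ] 0.002884678374031934 [0.20720633 0.27617379 0.23810655]
```

View pics/scene2z.png

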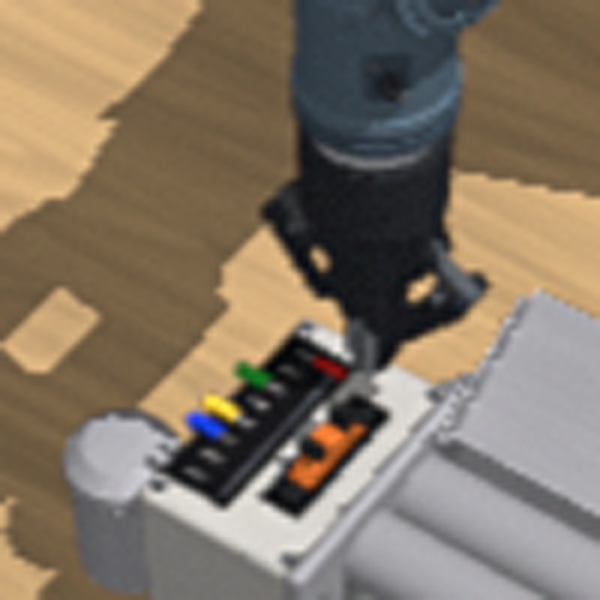

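View pics/wrist2.png

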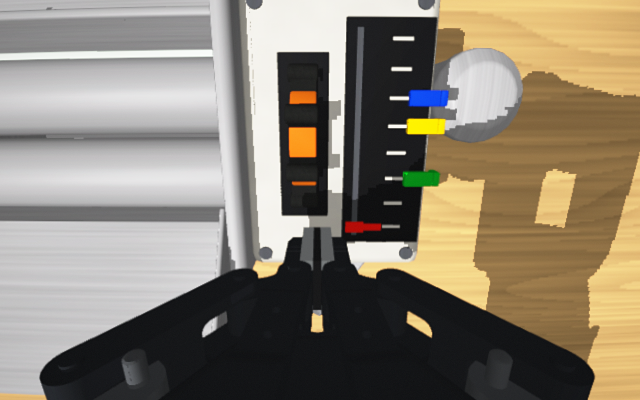

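Call:
move_arm(rows="-0.3 0 -0.07 0 0 0 0; -0.2 0 0 0 0 0 0; 0 0 0 0 0 0 0")

```text
time_s: 4.4
eef_pos: [0.5235, 0.0091, 0.2466]
eef_rot: [0.0, -0.704, 0.71, -0.0]
wrist_force: [-0.3, 0.9, -0.7]
opening: 0.003
```

Call:
move_arm(rows="0 -0.6 0.1 0 0 0 0; 0 -0.6 0 0 0 0 0; 0 -0.6 0 0 0 0 0; 0 -0.6 0 0 0 0 0; 0 -0.6 0 0 0 0 0; 0 -0.6 0 0 0 0 0; 0 -0.6 0 0 0 0 0; 0 -0.6 0 0 0 0 0; 0 -0.5 0 0 0 0 0; 0 0 0 0 0 0 0")

```text
time_s: 5.4
eef_pos: [0.5772, 0.0081, 0.2458]
eef_rot: [0.0, -0.704, 0.71, -0.0]
wrist_force: [-1.2, -0.5, 7.4]
opening: -0.0
```

Run:
```python
from h import *
o=ctrl.get_obs();print(o['time_s'],o['eef_pos'],o['opening'],o['wrist_force'])
cs=snap('scene','scene3.png');cw=snap('wrist','wrist3.png')
cv2.imwrite('pics/scene3z.png',cv2.resize(cs['color'][140:240,260:360],None,fx=6,fy=6,interpolation=2))
```

```text
5.4 [0.57724942 0.00809581 0.24577698] -0.0004050688067253778 [-1.2349856  -0.54224701  7.40093984]
```

View pics/scene3z.png

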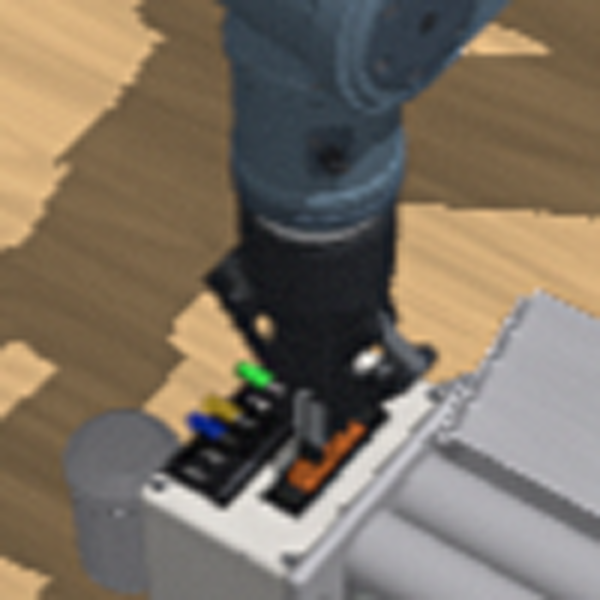

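View pics/wrist3.png

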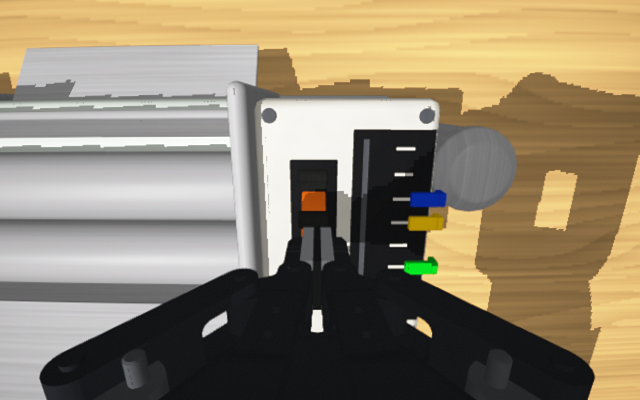

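Call:
move_arm(rows="0 0 -1 0 0 0 0; 0 0 -2 0 0 0 0; 0 0 -2 0 0 0 0; 0 2 0 0 0 0 0; 0 3 0 0 0 0 0; 0 0 0 0 0 0 0")

```text
time_s: 6.1
eef_pos: [0.5238, 0.0091, 0.2945]
eef_rot: [-0.001, -0.704, 0.71, 0.001]
wrist_force: [0.6, -0.0, -0.1]
opening: 0.001
```

Run:
```python
from h import *
o=ctrl.get_obs();print(o['time_s'],o['eef_pos'],o['wrist_force'])
cw=snap('wrist','wrist4.png')
```

```text
6.1 [0.52384583 0.00913859 0.29453926] [ 0.62058336 -0.01564299 -0.05581086]
```

View pics/wrist4.png

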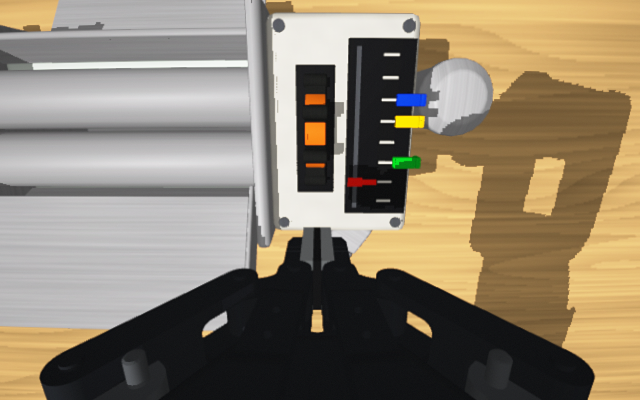

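Call:
move_arm(rows="0 0 2 0 0 0 0; 0 0 2 0 0 0 0; 0 0 0.8 0 0 0 0; 0 0 0 0 0 0 0")

```text
time_s: 6.55
eef_pos: [0.5262, 0.0087, 0.2458]
eef_rot: [-0.001, -0.704, 0.71, 0.001]
wrist_force: [0.7, 0.6, 0.1]
opening: -0.002
```

Call:
move_arm(rows="0 -0.6 0 0 0 0 0; 0 -0.6 0 0 0 0 0; 0 -0.6 0 0 0 0 0; 0 -0.6 0 0 0 0 0; 0 -0.6 0 0 0 0 0; 0 -0.6 0 0 0 0 0; 0 -0.6 0 0 0 0 0; 0 -0.6 0 0 0 0 0; 0 -0.3 0 0 0 0 0; 0 0 0 0 0 0 0; 0 0 -1 0 0 0 0; 0 0 -2 0 0 0 0; 0 0 -2 0 0 0 0; 0 2 -0.5 0 0 0 0; 0 3 -0.5 0 0 0 0; 0 2 -1 0 0 0 0; 0 0 0 0 0 0 0")

```text
time_s: 8.25
eef_pos: [0.5059, 0.0091, 0.3182]
eef_rot: [0.0, -0.704, 0.71, -0.0]
wrist_force: [0.7, -0.2, 0.2]
opening: -0.002
```

Run:
```python
from h import *
o=ctrl.get_obs();print(o['time_s'],o['eef_pos'],o['wrist_force'])
cw=snap('wrist','wrist5.png');cs=snap('scene','scene5.png')
for q in ['pointer_tip','green_clip']: print(q,[(r['bbox'],r['confidence']) for r in ctrl.look_for('wrist',q)[:2]])
```

```text
8.25 [0.50585898 0.00908446 0.31824029] [ 0.6899355  -0.20372132  0.1510438 ]
pointer_tip [([343.7, 131.4, 371.3, 141.1], 0.5)]
green_clip [([385.6, 128.2, 409.3, 140.7], 0.68), ([304.9, 49.8, 327.2, 157.7], 0.47)]
```

View pics/wrist5.png

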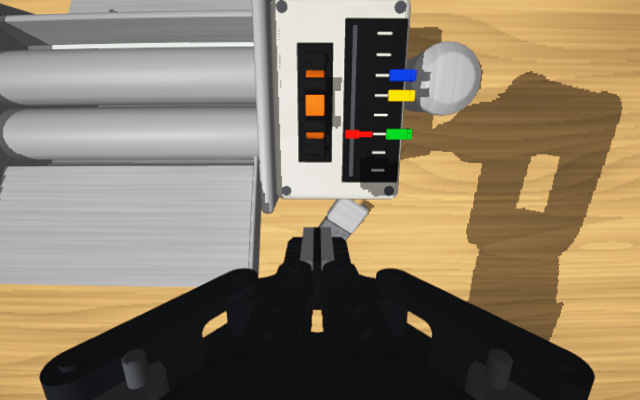

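View pics/scene5.png

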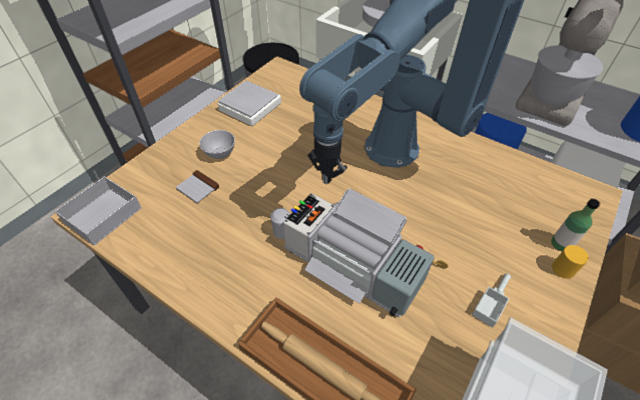

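The pointer (v=134) is level with the green clip (v=134) on its tick, the wheel sits in its click, and the hand is clear. I'll raise it a little more and hand in.

Call:
move_arm(rows="0 1 -3 0 0 0 0; 0 1 -3 0 0 0 0; 0 0 0 0 0 0 0; 0 0 0 0 0 0 0")

```text
time_s: 8.85
eef_pos: [0.488, 0.0089, 0.3772]
eef_rot: [0.0, -0.704, 0.71, -0.0]
wrist_force: [0.0, -0.5, -0.4]
opening: -0.002
```

Run:
```python
from h import *
o=ctrl.get_obs();print(o['time_s'],o['eef_pos'],o['wrist_force']);print(ctrl.hand_in())
```

```text
8.85 [0.48797496 0.00889318 0.37716458] [ 0.02117284 -0.54122842 -0.39269564]
the job is handed in; nothing more can be done
None
```

The roller gap is set: the red pointer stands at the green clip, which was at setting 2. I flicked the thumbwheel two clicks with the shut fingertips, checking the pointer after each one, and handed the job in at 8.85 s.

- **Pointer:** in the last wrist picture the pointer, the third tick and the green clip all lie on row 134. The wheel rests in its click, with a gap at the top. The detector's box centres differ by about 2 pixels, a tenth of a click.
- **Forces:** about 7 N up on the fingertips at the end of the first sweep, the highest I read. I took no reading during the second sweep. After the final lift it was near zero.
- **Bystanders:** the arm stayed well above all of them, and those I could see in the last pictures look undisturbed. I did not measure their positions before and after.
- **Correction:** on the first approach the hand was 5 mm off along the axle, and I corrected that before touching the wheel.

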